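# Start the clamping screw of a die fixture

## Task

Take the aluminium post off the round green fixture and stand it upright in the wooden tray, so that the three-arm handle can swing. Then turn the handle backward (counter-clockwise from above) until the screw drops into its thread, and from there forward (clockwise) one full turn. Finish holding: keep the gripper closed on the handle, still, with the screw started, and leave everything else on the bench where it is.

Things in the scene. Friction and masses are not known exactly. Their poses are not given: they have to be found in the camera images.
- fixture: Die fixture, fixed to the bench: round green cast base 200 mm in diameter, its top 22 mm above the bench, with a steel threaded boss 56 mm in diameter standing in its middle up to 78 mm above the bench. Origin: centre of the underside, on the vertical axis of the screw; z up. It is placed anew each time, turned at random.
- handle: Three-arm handle on the screw. Origin on the screw axis, z up, x along the red-ball arm. Level arms 10 mm thick, 120 degrees apart, centre line 118.5 mm above the origin; balls 22 mm (one red, two black) centred 82 mm from the axis; bare arm from 18 to 71 mm. Round hub knob 30 mm across, from 130 to 158 mm above the origin. With screw 0.5 kg: sinks by its weight unless the gripper holds it up.
- hub_top (a point): Centre of the upper face of the hub knob, on the screw axis, about 156 mm above the bench at the start; it sinks with the screw.
- red_ball (a point): Centre of the red ball, 82 mm from the screw axis.
- turn (a joint): Angle of handle and screw, rad, growing clockwise from above (forward). Its zero means nothing; friction 60 N mm, it stays where left. The hidden thread starts 40 to 155 degrees backward of the starting angle: there the screw, having risen 1 to 4 mm while turned back, drops by 8 mm. Turned forward without that drop it jams within half a turn.
- sink (a joint): Depth of the screw, m, growing downward: 0 with its end on top of the thread start, 0.001 to 0.004 at the start, about 0.008 just after the drop, then 0.008 more for each full forward turn (right-hand thread; turning back raises it as much). A keeper stops it from being lifted above -0.002.
- post: Aluminium distance post standing on the fixture's base within the sweep of the handle, between two arms, 74 mm from the screw axis: a cylinder 34 mm in diameter and 140 mm tall, with a 40 mm foot 12 mm high, 0.34 kg (varies). Origin: centre of the underside, z up. Its upper 28 mm stand clear above the balls of the handle.
- tray: Open wooden tray, fixed to the bench, 160 x 160 mm outside, 30 mm high, walls 8 mm, inner floor 8 mm above the bench. Origin: centre of the underside. It stands on the left or the right of the fixture; a wooden rack of punches, 150 x 150 mm and up to 80 mm tall, stands on the other side.
- die_a: Bystander: small die block, 60 x 50 x 43 mm, loose, far side. Leave it alone.
- die_b: Bystander: small die block with a stub, 70 x 45 x 55 mm, loose, far side. Leave it alone.
- collar: Bystander: brass ring 54 mm across, 18 mm high, loose, near side. Leave it alone.
- shim: Bystander: brass bar 80 x 30 x 12 mm, loose, near side. Leave it alone.
- oil: Bystander: yellow oil bottle 60 mm across, 150 mm tall, loose, far left. Leave it alone.
- spanner: Bystander: spanner 200 mm long, loose, right. Leave it alone.
- mallet: Bystander: hammer, loose, left. Leave it alone.
Mind the look-alikes: they are no part of the job. There is more than one size of the post; the one meant has the size given above.

How it is judged:
By the outcome, as a careful person would: the job done as asked, in the order asked, and still so for the second after the job is handed in, while the arm keeps its last pose, push and grip.
It also fails if it takes over 72 s, if anything falls off the work surface, if the arm or the gripper's body presses on something with over 40 N, if the wrist force passes 120 N, or if a joint passes its speed limit or range.

## Robot

A 6-joint arm with a two-finger parallel gripper is mounted at the origin on the work surface. World frame = base frame: x ahead of the robot, y to its left, z up, the work surface at z = 0. Lengths are in m, angles in rad, forces in N, time in s.
With the tool pointing down it reaches from about 0.225 to 0.875 m from the base axis. Payload 3.4 kg.
Tool frame: the origin (TCP) lies at the very end of the fingers, on their centre line; the grasp point (between the pads) lies behind it (manip.grasp_offset is the z of the grasp point in the tool frame, in m); z points along the fingers, y is the line along which they close (so a half turn about z gives the same grasp; the last joint's range is limited). The gripper opens to 85 mm and grips with 20 to 120 N. Pads are 22 mm wide; open, the fingers measure 114 mm over their backs; the gripper's body (76 mm by 85 mm) begins 54 mm behind the grasp point. The pads swing forward as they close: fully open they stand 13 mm farther back than shut.
Start: joints at [-0.121, 0.276, 1.505, -0, 1.361, -0.121], TCP at [0.575, -0, 0.211] pointing down, gripper open.
Joint ranges: [-2.89, 2.89], [-0.75, 2.08], [0.22, 2.7], [-1.18, 4.32], [0.11, 2.71], [-2.7, 2.7]. Speed limits (rad/s): [2.57, 2.57, 3.14, 3.14, 3.14, 3.14].

## Interface

Orientations are given as a unit quaternion [w, x, y, z].
In Python, from rig import manip gives the robot as it stands.
- The arm moves only by the shell command python3 -m pendant 'ROWS' [FORCE]. ROWS is JSON, a list of rows, each an object of numbers: "dx", "dy", "dz": the shift along the tool's x, y, z in m; "rx", "ry", "rz": the turn, a rotation vector about the tool's x, y, z in degrees; "hand": the finger opening in m, from 0 to 0.0854. In form: [{"dx": .., "dy": .., "dz": .., "rx": .., "ry": .., "rz": .., "hand": ..}, ...]. A call has 1 to 12 rows; each row shifts and turns the commanded pose from where the row before left it, along the tool's axes as they then stand; what a row does not reach is not made up. A row lasts 1/12 s, in which the tool goes at most 41.7 mm and 7.16 degrees, less where a joint would pass 70% of its speed; a pose out of reach is approached as far as the arm can. A call is refused whole if a number of a shift passes 0.0417 or a number of a turn 7.16, either way. A call with a gripper value outside its range is refused whole. The fingers move at their own pace and stop on an object; FORCE is the grip in N (left out, the last holds). Time passes only in rows, so rows that do not move let the fingers close. It gives the time, the measured TCP pose, the force, the opening and the grip force at its end, in the units of the state.
- manip.get_state(): the state, without advancing time (a new reading comes with each control period).
- manip.get_image(name): name is "scene" or "side" or "wrist"; returns a dict with "frame" (480x640x3 uint8, red, green, blue), "fx", "fy", "cx", "cy" (pixels), "distortion" ([k1, k2, p1, p2, k3] as OpenCV has them; the pictures are not rectified), "position" and "attitude" of the camera in the world; the wrist camera has in their place "mount" (4x4, takes a point from camera to tool coordinates, whose origin is the TCP and whose axes are the flange's). Camera axes: x right, y up, looking along -z (the intrinsics and any distortion apply to the point x, -y, -z); pixel columns grow to the right and rows downward; lengths in m; the calibration is good to about 2 mm. A picture is of the moment at which its call begins: read the wrist's pose just before it. There is no depth.
- manip.sign_off(): hands the job in; it is judged then, once.
The state is a dict: "clock": time; "qpos": joint angles; "qd": joint speeds; "effort": joint torques, N m; "position": TCP position; "ee_rot": TCP orientation; "contact_force": force on the tool from outside, world axes, zero at the start; "moment": the same for the moment, N m; "width": finger opening in m; "gripper_force": force on a finger pad.
Only numpy, scipy, OpenCV 4.12 (cv2) and the standard library are available. Lean on these libraries where they do the work, as an engineer would, in place of code of your own. Each camera call takes 0.05 s, during which the arm holds its last target. There are 200 camera calls.

## Working session

There is one attempt and no reset: what is moved stays moved. The work goes in short steps, Python scripts to look and compute and a shell command to move; the robot and the scene stay as the last step left them, time stands still between calls to the robot, and variables do not carry over. Pictures are saved under pics/ and viewed, at most 10 in all, crops included, and the job is handed in when it is done.

```bash
mkdir -p pics
cat > h.py <<'E'
import numpy as np, cv2
from rig import manip
from scipy.spatial.transform import Rotation as R
def rot(q): return R.from_quat([q[1],q[2],q[3],q[0]]).as_matrix()
def cam(name):
    s=manip.get_state(); im=manip.get_image(name)
    if 'mount' in im:
        T=np.eye(4);T[:3,:3]=rot(s['ee_rot']);T[:3,3]=s['position'];T=T@np.array(im['mount'])
        Rc,p=T[:3,:3],T[:3,3]
    else:
        p=np.array(im['position']);a=np.array(im['attitude']);Rc=a if a.shape==(3,3) else rot(a)
    im['R'],im['p']=Rc,p
    im['K']=np.array([[im['fx'],0,im['cx']],[0,im['fy'],im['cy']],[0,0,1.]])
    return im
def ray(im,u,v):
    x,y=cv2.undistortPoints(np.array([[[u,v]]],float),im['K'],np.array(im['distortion'],float))[0,0]
    d=im['R']@np.array([x,-y,-1]);return im['p'],d
def onz(im,u,v,z):
    p,d=ray(im,u,v);return p+d*(z-p[2])/d[2]
def proj(im,P):
    c=im['R'].T@(np.array(P,float)-im['p']);c=np.array([c[0],-c[1],-c[2]])
    return cv2.projectPoints(c[None],np.zeros(3),np.zeros(3),im['K'],np.array(im['distortion'],float))[0][0,0]
def tri(a,b):
    A=[];B=[]
    for p,d in (a,b):
        d=d/np.linalg.norm(d);M=np.eye(3)-np.outer(d,d);A.append(M);B.append(M@p)
    return np.linalg.lstsq(np.vstack(A),np.hstack(B),rcond=None)[0]
def save(im,n): cv2.imwrite('pics/'+n,im['frame'][:,:,::-1])
E
python3 - <<'E'
from h import *
import pickle
for n in('scene','side','wrist'):
    im=cam(n);save(im,n+'0.png');pickle.dump(im,open(n+'0.pkl','wb'));print(n,im['p'],im['R'].round(2).tolist(),im['fx'])
s=manip.get_state();print(s['ee_rot'],s['contact_force'],manip.grasp_offset)
E
```

```text
scene [ 1.39079409 -0.68485165  0.81253102] [[0.64, -0.42, 0.65], [0.77, 0.35, -0.53], [-0.0, 0.84, 0.55]] 518.5318325410772
side [-0.00547531 -0.78877839  1.2170265 ] [[0.8, 0.45, -0.4], [-0.6, 0.59, -0.54], [-0.01, 0.67, 0.74]] 607.8814174777507
wrist [0.57458078 0.06618254 0.37374802] [[1.0, -0.0, 0.0], [0.0, 0.97, 0.26], [-0.0, -0.26, 0.97]] 363.754581460052
[-5.62840285e-04  7.07103776e-01  7.07109426e-01 -4.38626658e-04] [ 0.99738162 -0.12893384  0.20773039] -0.0187
```

View pics/scene0.png

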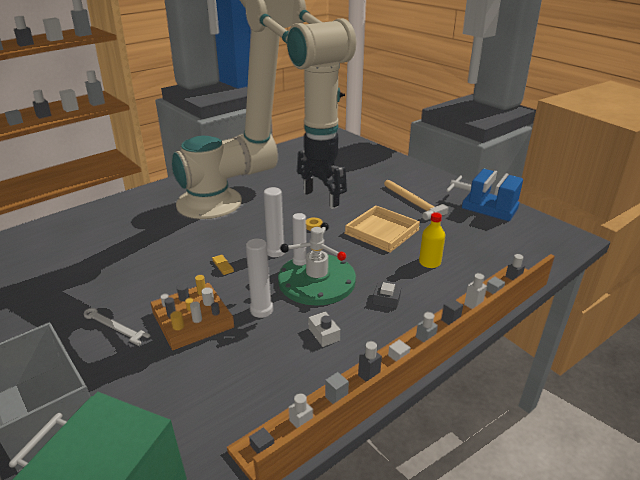

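View pics/side0.png

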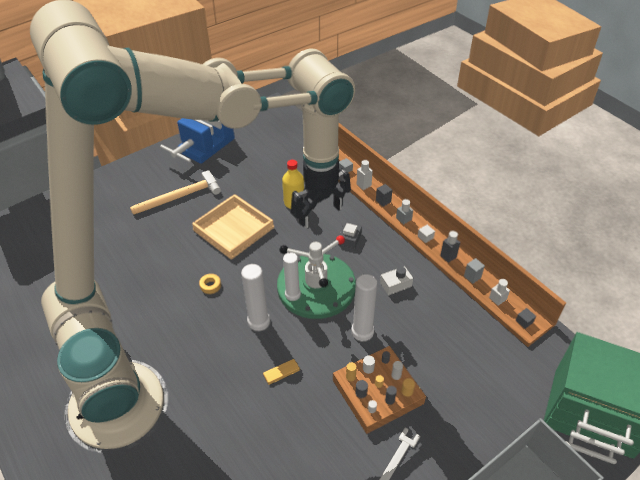

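View pics/wrist0.png

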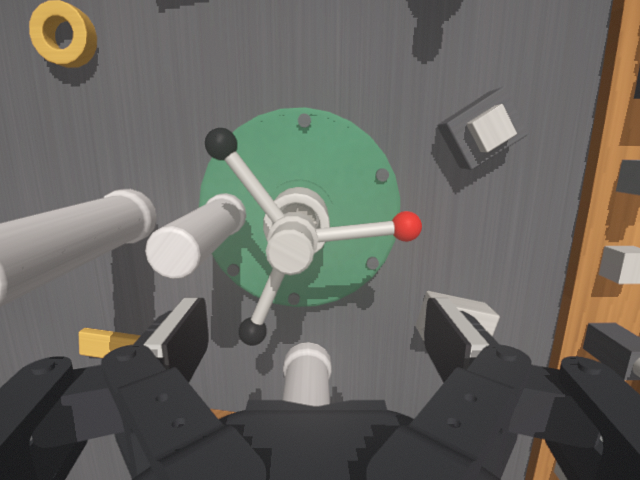

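Wrist view: hub at about (292,250), red ball at (407,226), black balls at (221,144) and (252,331), post top at (175,252). There are taller look-alike posts at the left and bottom centre. The scene and side views show the tray to the left of the fixture, on the +y side.

Run:
```python
from h import *
import pickle
W,S,C=[pickle.load(open(n+'0.pkl','rb')) for n in('wrist','side','scene')]
f=W['frame'];hsv=cv2.cvtColor(f,cv2.COLOR_RGB2HSV)
def blob(m):
    n,l,st,c=cv2.connectedComponentsWithStats(m.astype(np.uint8));i=1+st[1:,4].argmax();return c[i],st[i]
g=(abs(hsv[...,0].astype(int)-75)<15)&(hsv[...,1]>70)
cs,_=cv2.findContours(g.astype(np.uint8),0,2);c=cv2.convexHull(max(cs,key=cv2.contourArea))
pts=np.array([onz(W,*p[0],.022)[:2] for p in c]);(cc,r)=cv2.minEnclosingCircle((pts*1000).astype(np.float32));print('fixture',cc,r)
red=((hsv[...,0]<8)|(hsv[...,0]>172))&(hsv[...,1]>150)&(hsv[...,2]>90)
c,st=blob(red);print('red',c,onz(W,*c,.1165))
dark=(f.max(2)<60)
for (u,v) in((221,144),(252,331)):
    m=np.zeros_like(dark);m[v-20:v+20,u-20:u+20]=dark[v-20:v+20,u-20:u+20];c,_=blob(m);print('black',c,onz(W,*c,.1165))
print('hub',onz(W,290,252,.156)); print('post',onz(W,173,254,.162))
# look-alikes feet
print('tallL foot',onz(W,135,212,.012),'tallB',onz(W,307,362,.012))
# side: tops
for n,uv in(('A',(252,272)),('B',(366,284)),('P',(291,260))):print(n,ray(S,*uv)[1])
print('A tri',tri(ray(S,252,272),ray(C,274,193)),'B tri',tri(ray(S,366,284),ray(C,257,244)),'P tri',tri(ray(S,291,260),ray(C,299,218)),'oil tri',tri(ray(S,293,165),ray(C,436,217)))
for im,name in((S,'side'),(C,'scene')):
    h=cv2.cvtColor(im['frame'],cv2.COLOR_RGB2HSV);m=(abs(h[...,0].astype(int)-17)<8)&(h[...,1]>60)&(h[...,2]>90)
    roi=np.zeros_like(m);
    if name=='side':roi[190:262,185:280]=1
    else: roi[200:255,340:422]=1
    cs,_=cv2.findContours((m&roi).astype(np.uint8),0,2);c=max(cs,key=cv2.contourArea)
    q=np.array([onz(im,*p[0],.03)[:2] for p in cv2.convexHull(c)]);print(name,'tray',cv2.minAreaRect((q*1000).astype(np.float32)))
for u,v in((233,197),(194,226),(234,256),(273,229)):print('side trayc',onz(S,u,v,.03))
```

```text
fixture (576.2119140625, 42.47443771362305) 87.46611785888672
red [406.92036753 225.68453292] [0.6400767  0.01097533 0.1165    ]
black [218.78368794 148.47163121] [0.50744579 0.06513649 0.1165    ]
black [250.92075472 334.45283019] [ 0.5230914  -0.07654558  0.1165    ]
hub [0.55812279 0.00262144 0.156     ]
post [0.48702247 0.00302163 0.162     ]
tallL foot [0.3904449  0.00268171 0.012     ] tallB [ 0.56404072 -0.16907815  0.012     ]
A [ 0.28847395  0.58577702 -0.76656762]
B [ 0.43035992  0.46207438 -0.78140408]
P [ 0.34893165  0.55911546 -0.75381968]
A tri [ 3.82800881e-01 -2.22268511e-04  1.85481238e-01] B tri [ 0.5626714  -0.17703078  0.1871851 ] P tri [4.86665384e-01 4.48203504e-04 1.54840270e-01] oil tri [0.69303964 0.28862851 0.14293346]
side tray ((489.4140625, 294.0839538574219), (176.658447265625, 184.42257690429688), 10.670241355895996)
scene tray ((509.54742431640625, 288.3395080566406), (183.10960388183594, 199.650390625), 10.826414108276367)
side trayc [0.54773877 0.38865822 0.03      ]
side trayc [0.4016002  0.35392652 0.03      ]
side trayc [0.43273602 0.19289172 0.03      ]
side trayc [0.56867797 0.21288149 0.03      ]
```

```bash
python3 -m pendant '[{"rz":7.15},{"rz":7.15},{"rz":7.15},{"rz":7.15},{"rz":7.15},{"rz":7.15},{"rz":7.15},{"rz":7.15},{"rz":7.15},{"rz":7.15},{"rz":7.15},{"rz":7.15}]'; python3 -m pendant '[{"rz":4.2,"hand":0.07},{"dx":-0.03},{"dx":-0.03},{"dx":-0.029,"dy":-0.002},{},{}]'
python3 - <<'E'
from h import *
im=cam('wrist');save(im,'w1.png');s=manip.get_state();print(s['position'],s['ee_rot'],s['qpos'])
print(proj(im,[.486,.002,.162]),proj(im,[.557,0,.156]))
E
```

```text
[5.74664370e-01 3.18121247e-05 2.10544684e-01] [-4.60064567e-04  7.07106869e-01  7.07106451e-01 -3.62054943e-04] [-1.21004427e-01  2.76390590e-01  1.50566042e+00 -2.81146968e-06
  1.36071252e+00 -1.21003248e-01]
[171.43483463 255.53833642] [288.16089899 255.95597195]invalid input
invalid input
```

View pics/w1.png

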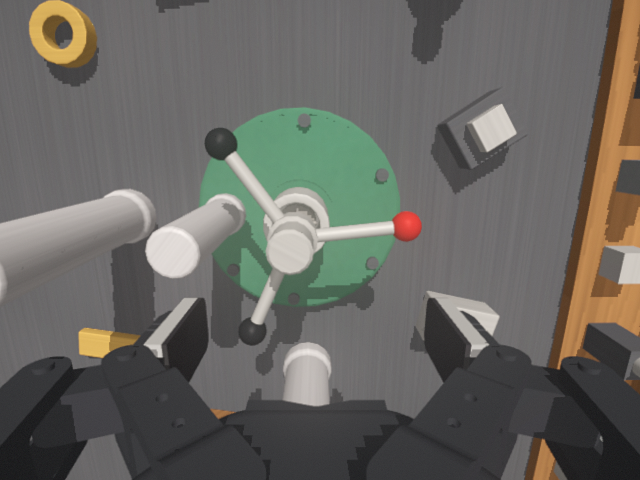

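The picture is unchanged because the call was refused. Each row probably needs every key.

```bash
python3 -m pendant '[{"dx":0,"dy":0,"dz":0,"rx":0,"ry":0,"rz":7.15,"hand":0.07}]'; python3 -m pendant '[{"dx":0,"dy":0,"dz":0,"rx":0,"ry":0,"rz":7.15,"hand":0.07}]' 40
```

```text
clock: 0.28
position: [0.5748, 0.0, 0.2108]
ee_rot: [-0.0, 0.75, 0.661, -0.0]
contact_force: [0.1, -1.0, -0.3]
width: 0.0755
gripper_force: 0.0
clock: 0.37
position: [0.5748, 0.0, 0.2108]
ee_rot: [-0.0, 0.791, 0.611, -0.0]
contact_force: [-0.1, 0.5, -0.1]
width: 0.0701
gripper_force: 0.0
```

```bash
python3 -m pendant '[{"dx":0,"dy":0,"dz":0,"rx":0,"ry":0,"rz":7.15,"hand":0.07},{"dx":0,"dy":0,"dz":0,"rx":0,"ry":0,"rz":7.15,"hand":0.07},{"dx":0,"dy":0,"dz":0,"rx":0,"ry":0,"rz":7.15,"hand":0.07},{"dx":0,"dy":0,"dz":0,"rx":0,"ry":0,"rz":7.15,"hand":0.07},{"dx":0,"dy":0,"dz":0,"rx":0,"ry":0,"rz":7.15,"hand":0.07},{"dx":0,"dy":0,"dz":0,"rx":0,"ry":0,"rz":7.15,"hand":0.07},{"dx":0,"dy":0,"dz":0,"rx":0,"ry":0,"rz":7.15,"hand":0.07},{"dx":0,"dy":0,"dz":0,"rx":0,"ry":0,"rz":7.15,"hand":0.07},{"dx":0,"dy":0,"dz":0,"rx":0,"ry":0,"rz":7.15,"hand":0.07},{"dx":0,"dy":0,"dz":0,"rx":0,"ry":0,"rz":7.15,"hand":0.07},{"dx":0,"dy":0,"dz":0,"rx":0,"ry":0,"rz":4.2,"hand":0.07}]'
python3 -m pendant '[{"dx":-0.03,"dy":0,"dz":0,"rx":0,"ry":0,"rz":0,"hand":0.07},{"dx":-0.03,"dy":0,"dz":0,"rx":0,"ry":0,"rz":0,"hand":0.07},{"dx":-0.029,"dy":-0.002,"dz":0,"rx":0,"ry":0,"rz":0,"hand":0.07},{"dx":0,"dy":0,"dz":0,"rx":0,"ry":0,"rz":0,"hand":0.07}]'
python3 - <<'E'
from h import *
im=cam('wrist');save(im,'w2.png');s=manip.get_state();print(s['position'],s['ee_rot'],s['qpos'])
print(proj(im,[.486,.002,.162]),proj(im,[.557,0,.156]))
E
```

```text
clock: 1.28
position: [0.5749, -0.0, 0.2109]
ee_rot: [-0.0, 1.0, -0.003, -0.0]
contact_force: [-0.2, 0.1, 0.0]
width: 0.07
gripper_force: 0.0
clock: 1.62
position: [0.4796, 0.0028, 0.2106]
ee_rot: [-0.0, 1.0, 0.0, -0.003]
contact_force: [-0.8, 0.7, -1.0]
width: 0.0701
gripper_force: 0.0
[0.48310818 0.00239133 0.21112899] [-1.24186053e-04  9.99999662e-01 -1.95657903e-05 -8.12858018e-04] [-1.39216650e-01  1.37805864e-01  1.68807825e+00  2.10782590e-05
  1.31735299e+00  1.43161351e+00]
[318.65296934 246.34825848] [322.37803968 123.74586735]
```

View pics/w2.png

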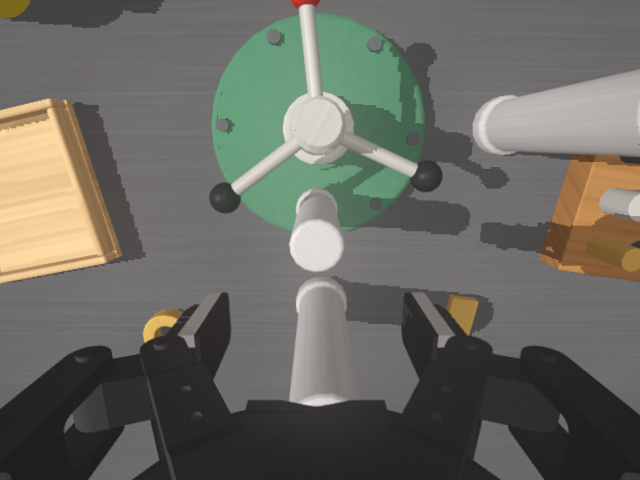

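The post top is at (317,245), against a prediction of (318.7,246). The jaws straddle it and the tray is at left. Next I descend, grip and lift.

```bash
python3 -m pendant '[{"dx":0,"dy":0,"dz":0.026,"rx":0,"ry":0,"rz":0,"hand":0.07},{"dx":0,"dy":0,"dz":0.026,"rx":0,"ry":0,"rz":0,"hand":0.07},{"dx":0,"dy":0,"dz":0.026,"rx":0,"ry":0,"rz":0,"hand":0.07},{"dx":0,"dy":0,"dz":0,"rx":0,"ry":0,"rz":0,"hand":0.07},{"dx":0,"dy":0,"dz":0,"rx":0,"ry":0,"rz":0,"hand":0.02},{"dx":0,"dy":0,"dz":0,"rx":0,"ry":0,"rz":0,"hand":0.02},{"dx":0,"dy":0,"dz":0,"rx":0,"ry":0,"rz":0,"hand":0.02},{"dx":0,"dy":0,"dz":0,"rx":0,"ry":0,"rz":0,"hand":0.02},{"dx":0,"dy":0,"dz":0,"rx":0,"ry":0,"rz":0,"hand":0.02},{"dx":0,"dy":0,"dz":0,"rx":0,"ry":0,"rz":0,"hand":0.02}]' 60
```

```text
clock: 2.5
position: [0.4879, 0.0019, 0.1352]
ee_rot: [0.0, 1.0, -0.0, 0.002]
contact_force: [0.1, 0.9, 6.6]
width: 0.0301
gripper_force: 58.9
```

```bash
python3 -m pendant '[{"dx":0,"dy":0,"dz":-0.015,"rx":0,"ry":0,"rz":0,"hand":0.02},{"dx":0,"dy":0,"dz":-0.025,"rx":0,"ry":0,"rz":0,"hand":0.02},{"dx":0,"dy":0,"dz":-0.03,"rx":0,"ry":0,"rz":0,"hand":0.02},{"dx":0,"dy":0,"dz":-0.03,"rx":0,"ry":0,"rz":0,"hand":0.02},{"dx":0,"dy":0,"dz":-0.025,"rx":0,"ry":0,"rz":0,"hand":0.02},{"dx":0,"dy":0,"dz":0,"rx":0,"ry":0,"rz":0,"hand":0.02}]'
python3 -m pendant '[{"dx":0,"dy":-0.015,"dz":0,"rx":0,"ry":0,"rz":0,"hand":0.02},{"dx":0,"dy":-0.03,"dz":0,"rx":0,"ry":0,"rz":0,"hand":0.02},{"dx":0,"dy":-0.03,"dz":0,"rx":0,"ry":0,"rz":0,"hand":0.02},{"dx":0,"dy":-0.03,"dz":0,"rx":0,"ry":0,"rz":0,"hand":0.02},{"dx":0,"dy":-0.03,"dz":0,"rx":0,"ry":0,"rz":0,"hand":0.02},{"dx":0,"dy":-0.03,"dz":0,"rx":0,"ry":0,"rz":0,"hand":0.02},{"dx":0,"dy":-0.03,"dz":0,"rx":0,"ry":0,"rz":0,"hand":0.02},{"dx":0,"dy":-0.03,"dz":0,"rx":0,"ry":0,"rz":0,"hand":0.02},{"dx":0,"dy":-0.03,"dz":0,"rx":0,"ry":0,"rz":0,"hand":0.02},{"dx":0,"dy":-0.02,"dz":0,"rx":0,"ry":0,"rz":0,"hand":0.02},{"dx":0,"dy":-0.011,"dz":0,"rx":0,"ry":0,"rz":0,"hand":0.02},{"dx":0,"dy":0,"dz":0,"rx":0,"ry":0,"rz":0,"hand":0.02}]'
python3 - <<'E'
from h import *
im=cam('side');save(im,'s1.png');s=manip.get_state();print(s['position'],s['ee_rot'],s['width'])
E
```

```text
clock: 3.0
position: [0.489, 0.0016, 0.2636]
ee_rot: [0.001, 1.0, 0.0, 0.005]
contact_force: [0.5, -0.3, -2.7]
width: 0.0299
gripper_force: 60.1
clock: 4.0
position: [0.4853, 0.2898, 0.2565]
ee_rot: [0.0, 1.0, 0.001, -0.001]
contact_force: [-0.4, -0.2, -4.1]
width: 0.0296
gripper_force: 60.2
[0.48540767 0.28789472 0.25680579] [ 9.97713877e-04  9.99998716e-01  8.35946856e-04 -9.34570295e-04] 0.029901726122419887
```

View pics/s1.png

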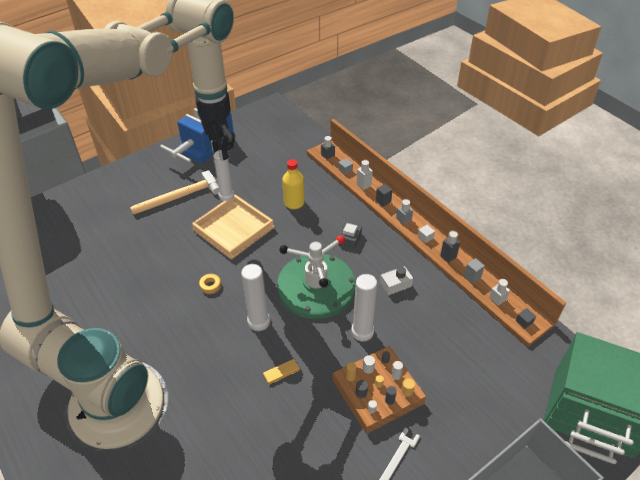

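The post hangs upright above the tray, with its foot at about (226,196). The handle is free.

```bash
python3 -m pendant '[{"dx":0.002,"dy":0,"dz":0.02,"rx":0,"ry":0,"rz":0,"hand":0.02},{"dx":0,"dy":0,"dz":0.03,"rx":0,"ry":0,"rz":0,"hand":0.02},{"dx":0,"dy":0,"dz":0.03,"rx":0,"ry":0,"rz":0,"hand":0.02},{"dx":0,"dy":0,"dz":0.025,"rx":0,"ry":0,"rz":0,"hand":0.02},{"dx":0,"dy":0,"dz":0.015,"rx":0,"ry":0,"rz":0,"hand":0.02},{"dx":0,"dy":0,"dz":0.01,"rx":0,"ry":0,"rz":0,"hand":0.02},{"dx":0,"dy":0,"dz":0,"rx":0,"ry":0,"rz":0,"hand":0.02},{"dx":0,"dy":0,"dz":0,"rx":0,"ry":0,"rz":0,"hand":0.02}]'
python3 -m pendant '[{"dx":0,"dy":0,"dz":0.003,"rx":0,"ry":0,"rz":0,"hand":0.02},{"dx":0,"dy":0,"dz":0,"rx":0,"ry":0,"rz":0,"hand":0.02},{"dx":0,"dy":0,"dz":0,"rx":0,"ry":0,"rz":0,"hand":0.02}]'
python3 -m pendant '[{"dx":0,"dy":0,"dz":0.003,"rx":0,"ry":0,"rz":0,"hand":0.02},{"dx":0,"dy":0,"dz":0,"rx":0,"ry":0,"rz":0,"hand":0.02},{"dx":0,"dy":0,"dz":0,"rx":0,"ry":0,"rz":0,"hand":0.02}]'
```

```text
clock: 4.72
position: [0.4883, 0.287, 0.1283]
ee_rot: [0.0, 1.0, -0.001, -0.0]
contact_force: [-1.1, -0.5, -4.0]
width: 0.0297
gripper_force: 60.2
clock: 4.97
position: [0.4886, 0.2881, 0.1261]
ee_rot: [-0.0, 1.0, 0.0, 0.001]
contact_force: [-0.4, -0.8, -3.4]
width: 0.0296
gripper_force: 60.2
clock: 5.22
position: [0.4879, 0.288, 0.1222]
ee_rot: [0.0, 1.0, 0.0, -0.0]
contact_force: [-0.4, 0.1, -2.3]
width: 0.0297
gripper_force: 60.2
```

```bash
for i in 1; do python3 -m pendant '[{"dx":0,"dy":0,"dz":0.0015,"rx":0,"ry":0,"rz":0,"hand":0.02},{"dx":0,"dy":0,"dz":0,"rx":0,"ry":0,"rz":0,"hand":0.02},{"dx":0,"dy":0,"dz":0,"rx":0,"ry":0,"rz":0,"hand":0.02}]'; done
python3 -m pendant '[{"dx":0,"dy":0,"dz":0.0015,"rx":0,"ry":0,"rz":0,"hand":0.02},{"dx":0,"dy":0,"dz":0,"rx":0,"ry":0,"rz":0,"hand":0.02},{"dx":0,"dy":0,"dz":0,"rx":0,"ry":0,"rz":0,"hand":0.02}]'
```

```text
clock: 5.47
position: [0.4885, 0.2883, 0.1213]
ee_rot: [-0.0, 1.0, 0.0, 0.001]
contact_force: [-0.4, -0.8, 1.2]
width: 0.0294
gripper_force: 60.8
clock: 5.72
position: [0.4893, 0.2885, 0.1213]
ee_rot: [-0.001, 1.0, 0.0, 0.002]
contact_force: [-0.9, -1.0, 8.6]
width: 0.0297
gripper_force: 61.7
```

```bash
python3 -m pendant '[{"dx":0,"dy":0,"dz":0,"rx":0,"ry":0,"rz":0,"hand":0.06},{"dx":0,"dy":0,"dz":0,"rx":0,"ry":0,"rz":0,"hand":0.06},{"dx":0,"dy":0,"dz":0,"rx":0,"ry":0,"rz":0,"hand":0.06},{"dx":0,"dy":0,"dz":0,"rx":0,"ry":0,"rz":0,"hand":0.06},{"dx":0,"dy":0,"dz":-0.01,"rx":0,"ry":0,"rz":0,"hand":0.06},{"dx":0,"dy":0,"dz":-0.025,"rx":0,"ry":0,"rz":0,"hand":0.06},{"dx":0,"dy":0,"dz":-0.03,"rx":0,"ry":0,"rz":0,"hand":0.06},{"dx":0,"dy":0,"dz":-0.02,"rx":0,"ry":0,"rz":0,"hand":0.06}]'
python3 -m pendant '[{"dx":0.0,"dy":0.03,"dz":0,"rx":0,"ry":0,"rz":0,"hand":0},{"dx":0.0,"dy":0.03,"dz":0,"rx":0,"ry":0,"rz":0,"hand":0},{"dx":0.0,"dy":0.03,"dz":0,"rx":0,"ry":0,"rz":0,"hand":0},{"dx":0.0,"dy":0.03,"dz":0,"rx":0,"ry":0,"rz":0,"hand":0},{"dx":0.0,"dy":0.03,"dz":0,"rx":0,"ry":0,"rz":0,"hand":0},{"dx":0.0,"dy":0.03,"dz":0,"rx":0,"ry":0,"rz":0,"hand":0},{"dx":0.005,"dy":0.03,"dz":0,"rx":0,"ry":0,"rz":0,"hand":0},{"dx":0.005,"dy":0.03,"dz":0,"rx":0,"ry":0,"rz":0,"hand":0},{"dx":0.005,"dy":0.03,"dz":0,"rx":0,"ry":0,"rz":0,"hand":0},{"dx":0.01,"dy":0.03,"dz":0,"rx":0,"ry":0,"rz":0,"hand":0},{"dx":0,"dy":0,"dz":0,"rx":0,"ry":0,"rz":0,"hand":0},{"dx":0,"dy":0,"dz":0,"rx":0,"ry":0,"rz":0,"hand":0}]'
python3 - <<'E'
from h import *
W=cam('wrist');S=cam('side');C=cam('scene');s=manip.get_state();print(s['position'],s['ee_rot'],s['width'])
o=np.hstack([W['frame'][:,:,::-1],S['frame'][:,:,::-1]]);cv2.imwrite('pics/m1.png',cv2.resize(o,(800,300)))
for P in([.557,0,.156],[.557,.002,.156]):print(proj(W,P))
E
```

```text
clock: 6.38
position: [0.4888, 0.2884, 0.2069]
ee_rot: [-0.001, 1.0, -0.0, 0.001]
contact_force: [0.7, -0.5, 0.5]
width: 0.0599
gripper_force: 0.0
clock: 7.38
position: [0.5135, -0.0133, 0.2045]
ee_rot: [-0.0, 1.0, -0.002, 0.0]
contact_force: [-1.2, -0.1, 0.0]
width: 0.0002
gripper_force: 0.0
[ 0.51265952 -0.01107335  0.20430413] [-3.50461498e-04  9.99999879e-01  3.30281971e-04 -9.70095762e-05] -6.324521256936788e-05
[294.07892566 185.16970114]
[290.62445013 185.18206814]
```

View pics/m1.png

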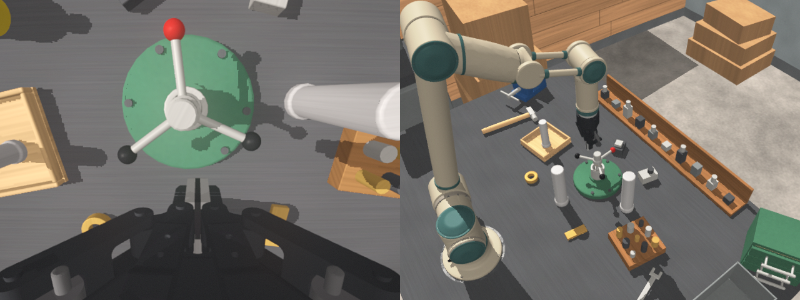

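The post stands in the tray and the handle is clear, with its hub at wrist pixel (293,179). I'll use the closed fingers as a pin and push the arms round the axis, which leaves the screw free to drop.

```bash
cat >> h.py <<'E'
def redz():
    o=[]
    ims=[cam('side'),cam('scene')]
    for im in ims:
        h=cv2.cvtColor(im['frame'],cv2.COLOR_RGB2HSV);m=((h[...,0]<8)|(h[...,0]>172))&(h[...,1]>140)&(h[...,2]>70)
        u0,v0=proj(im,[.558,.001,.11]);m=m.astype(np.uint8)
        n,l,st,c=cv2.connectedComponentsWithStats(m)
        k=[i for i in range(1,n) if np.hypot(c[i][0]-u0,c[i][1]-v0)<70 and st[i,4]>12]
        o.append((c[max(k,key=lambda i:st[i,4])],max(st[i,4] for i in k)) if k else None)
    s=manip.get_state();print('tcp',s['position'].round(4) if hasattr(s['position'],'round') else s['position'],[x and (x[0].round(1).tolist(),int(x[1])) for x in o])
    if all(o):
        P=tri(ray(ims[0],*o[0][0]),ray(ims[1],*o[1][0]));d=P[:2]-[.558,.001];print('red',P.round(4),'r',np.hypot(*d).round(4),'ang',np.degrees(np.arctan2(d[1],d[0])).round(1))
E
python3 - <<'E'
from h import *
redz()
def tab(a,b,st,r=.045,q=2000):
    p=None
    for t in range(a,b+(1 if st>0 else -1),st):
        P=np.round(np.array([r*np.cos(np.radians(t)),-r*np.sin(np.radians(t))])*q)/q
        if p is not None: print(t,(P-p).round(4).tolist(),end=' ')
        p=P
tab(200,560,10)
E
python3 -m pendant '[{"dx":0.003,"dy":0.002,"dz":0.02,"rx":0,"ry":0,"rz":0,"hand":0},{"dx":0,"dy":0,"dz":0.03,"rx":0,"ry":0,"rz":0,"hand":0},{"dx":0,"dy":0,"dz":0.03,"rx":0,"ry":0,"rz":0,"hand":0},{"dx":0,"dy":0,"dz":0.02,"rx":0,"ry":0,"rz":0,"hand":0},{"dx":0,"dy":0,"dz":0.006,"rx":0,"ry":0,"rz":0,"hand":0},{"dx":0,"dy":0,"dz":0,"rx":0,"ry":0,"rz":0,"hand":0},{"dx":0,"dy":0,"dz":0,"rx":0,"ry":0,"rz":0,"hand":0}]'
```

```text
tcp [ 0.5127 -0.0108  0.2043] [([340.5, 239.3], 50), ([341.2, 255.6], 62)]
red [0.6398 0.0085 0.1177] r 0.0822 ang 5.3
210 [0.0035, 0.007] 220 [0.0045, 0.0065] 230 [0.0055, 0.0055] 240 [0.0065, 0.0045] 250 [0.007, 0.0035] 260 [0.0075, 0.002] 270 [0.008, 0.0005] 280 [0.008, -0.0005] 290 [0.0075, -0.002] 300 [0.007, -0.0035] 310 [0.0065, -0.0045] 320 [0.0055, -0.0055] 330 [0.0045, -0.0065] 340 [0.0035, -0.007] 350 [0.002, -0.0075] 360 [0.0005, -0.008] 370 [-0.0005, -0.008] 380 [-0.002, -0.0075] 390 [-0.0035, -0.007] 400 [-0.0045, -0.0065] 410 [-0.0055, -0.0055] 420 [-0.0065, -0.0045] 430 [-0.007, -0.0035] 440 [-0.0075, -0.002] 450 [-0.008, -0.0005] 460 [-0.008, 0.0005] 470 [-0.0075, 0.002] 480 [-0.007, 0.0035] 490 [-0.0065, 0.0045] 500 [-0.0055, 0.0055] 510 [-0.0045, 0.0065] 520 [-0.0035, 0.007] 530 [-0.002, 0.0075] 540 [-0.0005, 0.008] 550 [0.0005, 0.008] 560 [0.002, 0.0075] clock: 8.22
position: [0.5167, -0.0135, 0.0988]
ee_rot: [0.0, 1.0, 0.0, 0.001]
contact_force: [-0.1, -0.5, 0.1]
width: -0.0002
gripper_force: 0.0
```

```bash
python3 -m pendant '[{"dx":0.0035,"dy":0.007,"dz":0,"rx":0,"ry":0,"rz":0,"hand":0},{"dx":0.002,"dy":0.0035,"dz":0,"rx":0,"ry":0,"rz":0,"hand":0},{"dx":0.0025,"dy":0.003,"dz":0,"rx":0,"ry":0,"rz":0,"hand":0},{"dx":0.0025,"dy":0.003,"dz":0,"rx":0,"ry":0,"rz":0,"hand":0},{"dx":0.003,"dy":0.0025,"dz":0,"rx":0,"ry":0,"rz":0,"hand":0},{"dx":0.003,"dy":0.0025,"dz":0,"rx":0,"ry":0,"rz":0,"hand":0},{"dx":0.0035,"dy":0.002,"dz":0,"rx":0,"ry":0,"rz":0,"hand":0},{"dx":0,"dy":0,"dz":0,"rx":0,"ry":0,"rz":0,"hand":0}]'; python3 -c "
from h import *
redz()"
python3 -m pendant '[{"dx":0.0035,"dy":0.002,"dz":0,"rx":0,"ry":0,"rz":0,"hand":0},{"dx":0.0035,"dy":0.0015,"dz":0,"rx":0,"ry":0,"rz":0,"hand":0},{"dx":0.0035,"dy":0.0015,"dz":0,"rx":0,"ry":0,"rz":0,"hand":0},{"dx":0.004,"dy":0.0005,"dz":0,"rx":0,"ry":0,"rz":0,"hand":0},{"dx":0,"dy":0,"dz":0,"rx":0,"ry":0,"rz":0,"hand":0}]'; python3 -c "
from h import *
redz()"
```

```text
clock: 8.88
position: [0.5367, -0.0374, 0.0984]
ee_rot: [-0.0, 1.0, -0.0, 0.0]
contact_force: [-1.5, 4.1, 3.4]
width: -0.0001
gripper_force: 1.9
tcp [ 0.5365 -0.0375  0.0983] [([335.7, 235.7], 37), ([345.4, 252.2], 62)]
red [0.6372 0.0244 0.1191] r 0.0825 ang 16.4
clock: 9.4
position: [0.551, -0.0434, 0.0981]
ee_rot: [0.0, 1.0, 0.0, -0.0]
contact_force: [-2.5, 2.2, 3.6]
width: -0.0002
gripper_force: 2.2
tcp [ 0.551  -0.0434  0.0982] [None, ([349.4, 246.0], 61)]
```

```bash
cat >> h.py <<'E'
def look():
    from scipy.optimize import least_squares
    s=manip.get_state();print('tcp',np.round(s['position'],4),'F',np.round(s['contact_force'],1))
    for n in('scene','side'):
        im=cam(n);h=cv2.cvtColor(im['frame'],cv2.COLOR_RGB2HSV);m=((h[...,0]<8)|(h[...,0]>172))&(h[...,1]>140)&(h[...,2]>70)
        u0,v0=proj(im,[.558,.001,.11])
        N,l,st,c=cv2.connectedComponentsWithStats(m.astype(np.uint8))
        k=[i for i in range(1,N) if np.hypot(c[i][0]-u0,c[i][1]-v0)<70 and st[i,4]>12]
        if not k: print(n,'none');continue
        i=max(k,key=lambda i:st[i,4]);b=None
        for a0 in np.arange(0,6.28,.5):
            r=least_squares(lambda q:proj(im,[.558+.082*np.cos(q[0]),.001+.082*np.sin(q[0]),.11+q[1]/100])-c[i],[a0,0])
            if abs(r.x[1])<3 and (b is None or r.cost<b.cost-1e-6):b=r
        if b is None: print(n,'nofit',c[i]);continue
        print(n,'area',st[i,4],'px',c[i].round(1),'ang',np.degrees(b.x[0]).round(1)%360,'z',(.11+b.x[1]/100).round(4),'cost',round(b.cost,2))
E
python3 -c "
from h import *
look()"
python3 -m pendant '[{"dx":0.004,"dy":0.0,"dz":0,"rx":0,"ry":0,"rz":0,"hand":0},{"dx":0.004,"dy":0.0,"dz":0,"rx":0,"ry":0,"rz":0,"hand":0},{"dx":0.004,"dy":-0.0005,"dz":0,"rx":0,"ry":0,"rz":0,"hand":0},{"dx":0.004,"dy":-0.001,"dz":0,"rx":0,"ry":0,"rz":0,"hand":0},{"dx":0,"dy":0,"dz":0,"rx":0,"ry":0,"rz":0,"hand":0}]'; python3 -c "
from h import *
look()"
python3 -m pendant '[{"dx":0.0035,"dy":-0.001,"dz":0,"rx":0,"ry":0,"rz":0,"hand":0},{"dx":0.0035,"dy":-0.0015,"dz":0,"rx":0,"ry":0,"rz":0,"hand":0},{"dx":0.0035,"dy":-0.002,"dz":0,"rx":0,"ry":0,"rz":0,"hand":0},{"dx":0,"dy":0,"dz":0,"rx":0,"ry":0,"rz":0,"hand":0}]'; python3 -c "
from h import *
look()"
```

```text
tcp [ 0.551  -0.0434  0.0982] F [-2.5  2.7  4.1]
scene area 61 px [349.5 245.8] ang 35.9 z 0.1206 cost 0.0
side none
clock: 10.02
position: [0.5666, -0.0416, 0.0982]
ee_rot: [0.0, 1.0, 0.0, -0.0]
contact_force: [-3.4, 1.7, 5.1]
width: 0.0001
gripper_force: 2.6
tcp [ 0.5666 -0.0416  0.0982] F [-3.4  1.7  5.1]
scene area 58 px [348.9 238.9] ang 62.7 z 0.1164 cost 0.0
side area 24 px [309.  231.3] ang 65.2 z 0.1204 cost 0.0
clock: 10.45
position: [0.5774, -0.0374, 0.0982]
ee_rot: [0.0, 1.0, 0.0, -0.0]
contact_force: [-2.9, -0.3, 4.3]
width: 0.0001
gripper_force: 2.0
tcp [ 0.5774 -0.0374  0.0982] F [-2.9 -0.3  4.3]
scene area 54 px [345.8 234.2] ang 77.2 z 0.1182 cost 0.0
side area 44 px [302.  232.8] ang 78.0 z 0.1211 cost 0.0
```

```bash
cat >> h.py <<'E'
def go():
    look()
    try: redz()
    except Exception as e: print(e)
E
python3 -m pendant '[{"dx":0.0035,"dy":-0.0015,"dz":0,"rx":0,"ry":0,"rz":0,"hand":0},{"dx":0.0035,"dy":-0.002,"dz":0,"rx":0,"ry":0,"rz":0,"hand":0},{"dx":0.003,"dy":-0.0025,"dz":0,"rx":0,"ry":0,"rz":0,"hand":0},{"dx":0,"dy":0,"dz":0,"rx":0,"ry":0,"rz":0,"hand":0}]'; python3 -c "
from h import *
go()"
python3 -m pendant '[{"dx":0.003,"dy":-0.0025,"dz":0,"rx":0,"ry":0,"rz":0,"hand":0},{"dx":0.003,"dy":-0.003,"dz":0,"rx":0,"ry":0,"rz":0,"hand":0},{"dx":0.0025,"dy":-0.003,"dz":0,"rx":0,"ry":0,"rz":0,"hand":0},{"dx":0,"dy":0,"dz":0,"rx":0,"ry":0,"rz":0,"hand":0}]'; python3 -c "
from h import *
go()"
```

```text
clock: 10.88
position: [0.589, -0.0308, 0.0979]
ee_rot: [-0.0, 1.0, -0.0, 0.002]
contact_force: [-1.1, 0.3, -1.0]
width: 0.0001
gripper_force: 0.0
tcp [ 0.589  -0.0308  0.0979] F [-1.1  0.3 -1. ]
scene area 46 px [340.3 230.6] ang 93.4 z 0.1175 cost 0.0
side area 47 px [293.9 236.9] ang 94.7 z 0.1202 cost 0.0
tcp [ 0.5877 -0.031   0.0979] [([293.8, 237.0], 47), ([340.1, 230.4], 48)]
red [0.5519 0.0839 0.1175] r 0.0831 ang 94.2
clock: 11.42
position: [0.5966, -0.0218, 0.0982]
ee_rot: [-0.0, 1.0, 0.0, 0.001]
contact_force: [-0.4, -1.0, -0.5]
width: 0.0002
gripper_force: 0.0
tcp [ 0.5966 -0.0218  0.0982] F [-0.4 -1.  -0.5]
scene area 49 px [338.6 231.7] ang 97.4 z 0.1117 cost 0.0
side area 47 px [292.1 239.9] ang 99.0 z 0.1141 cost 0.0
tcp [ 0.5955 -0.0224  0.0981] [([292.1, 239.9], 47), ([338.6, 231.7], 49)]
red [0.5464 0.0837 0.1111] r 0.0835 ang 98.0
```

Between the two looks the ball fell from z≈0.120 to 0.111 while the handle moved only a few degrees, so the screw has dropped. I hop the pin over the arm and start pushing clockwise.

```bash
python3 -m pendant '[{"dx":-0.002,"dy":0.003,"dz":0,"rx":0,"ry":0,"rz":0,"hand":0},{"dx":0,"dy":0,"dz":-0.02,"rx":0,"ry":0,"rz":0,"hand":0},{"dx":0,"dy":0,"dz":-0.012,"rx":0,"ry":0,"rz":0,"hand":0},{"dx":0,"dy":0,"dz":0,"rx":0,"ry":0,"rz":0,"hand":0},{"dx":0.004,"dy":-0.017,"dz":0,"rx":0,"ry":0,"rz":0,"hand":0},{"dx":0.004,"dy":-0.017,"dz":0,"rx":0,"ry":0,"rz":0,"hand":0},{"dx":0,"dy":0,"dz":0,"rx":0,"ry":0,"rz":0,"hand":0},{"dx":0,"dy":0,"dz":0.02,"rx":0,"ry":0,"rz":0,"hand":0},{"dx":0,"dy":0,"dz":0.02,"rx":0,"ry":0,"rz":0,"hand":0},{"dx":0,"dy":0,"dz":0,"rx":0,"ry":0,"rz":0,"hand":0},{"dx":0,"dy":0,"dz":0,"rx":0,"ry":0,"rz":0,"hand":0}]'; python3 -c "
from h import *
go()"
```

```text
clock: 12.53
position: [0.6001, 0.0081, 0.0888]
ee_rot: [-0.0, 1.0, -0.0, -0.002]
contact_force: [1.0, 0.3, 0.5]
width: -0.0
gripper_force: 0.0
tcp [0.6001 0.0081 0.0888] F [1.  0.3 0.5]
scene none
side area 47 px [292.1 239.9] ang 99.0 z 0.1141 cost 0.0
tcp [0.6024 0.0081 0.0913] [([292.1, 239.9], 47), None]
```

```bash
python3 -m pendant '[{"dx":0.0005,"dy":0.008,"dz":0,"rx":0,"ry":0,"rz":0,"hand":0},{"dx":-0.0005,"dy":0.008,"dz":0,"rx":0,"ry":0,"rz":0,"hand":0},{"dx":-0.002,"dy":0.0075,"dz":0,"rx":0,"ry":0,"rz":0,"hand":0},{"dx":-0.0035,"dy":0.007,"dz":0,"rx":0,"ry":0,"rz":0,"hand":0},{"dx":-0.0045,"dy":0.0065,"dz":0,"rx":0,"ry":0,"rz":0,"hand":0},{"dx":-0.0055,"dy":0.0055,"dz":0,"rx":0,"ry":0,"rz":0,"hand":0},{"dx":0,"dy":0,"dz":0,"rx":0,"ry":0,"rz":0,"hand":0}]'; python3 -c "
from h import *
go()"
python3 -m pendant '[{"dx":-0.0065,"dy":0.0045,"dz":0,"rx":0,"ry":0,"rz":0,"hand":0},{"dx":-0.007,"dy":0.0035,"dz":0,"rx":0,"ry":0,"rz":0,"hand":0},{"dx":-0.0075,"dy":0.002,"dz":0,"rx":0,"ry":0,"rz":0,"hand":0},{"dx":-0.008,"dy":0.0005,"dz":0,"rx":0,"ry":0,"rz":0,"hand":0},{"dx":-0.008,"dy":-0.0005,"dz":0,"rx":0,"ry":0,"rz":0,"hand":0},{"dx":-0.0075,"dy":-0.002,"dz":0,"rx":0,"ry":0,"rz":0,"hand":0},{"dx":0,"dy":0,"dz":0,"rx":0,"ry":0,"rz":0,"hand":0}]'; python3 -c "
from h import *
go()"
```

```text
clock: 13.32
position: [0.5849, -0.036, 0.0904]
ee_rot: [0.001, 1.0, -0.0, -0.0]
contact_force: [0.2, -0.4, 0.9]
width: -0.0002
gripper_force: 0.4
tcp [ 0.5849 -0.036   0.0904] F [ 0.2 -0.4  0.9]
scene area 59 px [349.7 245.9] ang 38.5 z 0.118 cost 0.0
side area 17 px [316.3 233.4] ang 52.6 z 0.1111 cost 0.0
tcp [ 0.5856 -0.0345  0.09  ] [([316.3, 233.4], 17), ([349.8, 245.9], 59)]
red [0.6091 0.0667 0.1071] r 0.0832 ang 52.1
clock: 14.1
position: [0.5395, -0.0418, 0.0906]
ee_rot: [0.0, 1.0, 0.0, -0.001]
contact_force: [0.5, 0.7, 4.8]
width: 0.0003
gripper_force: 1.9
tcp [ 0.5395 -0.0418  0.0906] F [0.5 0.7 4.8]
scene area 60 px [334.3 261.7] ang 350.6 z 0.1088 cost 0.0
side area 54 px [345.3 246.3] ang 350.8 z 0.1106 cost 0.0
tcp [ 0.5407 -0.0423  0.09  ] [([345.3, 246.3], 54), ([334.1, 261.6], 59)]
red [ 0.639  -0.0125  0.1099] r 0.0821 ang -9.4
```

```bash
python3 -m pendant '[{"dx":-0.007,"dy":-0.0035,"dz":0,"rx":0,"ry":0,"rz":0,"hand":0},{"dx":-0.0065,"dy":-0.0045,"dz":0,"rx":0,"ry":0,"rz":0,"hand":0},{"dx":-0.0055,"dy":-0.0055,"dz":0,"rx":0,"ry":0,"rz":0,"hand":0},{"dx":-0.0045,"dy":-0.0065,"dz":0,"rx":0,"ry":0,"rz":0,"hand":0},{"dx":-0.0035,"dy":-0.007,"dz":0,"rx":0,"ry":0,"rz":0,"hand":0},{"dx":-0.002,"dy":-0.0075,"dz":0,"rx":0,"ry":0,"rz":0,"hand":0},{"dx":-0.0005,"dy":-0.008,"dz":0,"rx":0,"ry":0,"rz":0,"hand":0},{"dx":0.0005,"dy":-0.008,"dz":0,"rx":0,"ry":0,"rz":0,"hand":0},{"dx":0.002,"dy":-0.0075,"dz":0,"rx":0,"ry":0,"rz":0,"hand":0},{"dx":0,"dy":0,"dz":0,"rx":0,"ry":0,"rz":0,"hand":0}]'; python3 -c "
from h import *
go()"
```

```text
clock: 15.13
position: [0.5143, 0.018, 0.0901]
ee_rot: [-0.001, 1.0, 0.0, -0.0]
contact_force: [-0.2, 0.4, 3.3]
width: 0.0001
gripper_force: 1.8
tcp [0.5143 0.018  0.0901] F [-0.2  0.4  3.3]
scene area 62 px [288.8 257.2] ang 264.5 z 0.1049 cost 0.0
side area 64 px [334.2 281.1] ang 265.6 z 0.1071 cost 0.0
tcp [0.5139 0.0167 0.0898] [([334.2, 281.2], 63), ([288.8, 257.2], 62)]
red [ 0.5516 -0.0811  0.1064] r 0.0824 ang -94.4
```

```bash
python3 -m pendant '[{"dx":0.0035,"dy":-0.007,"dz":0,"rx":0,"ry":0,"rz":0,"hand":0},{"dx":0.0045,"dy":-0.0065,"dz":0,"rx":0,"ry":0,"rz":0,"hand":0},{"dx":0.0055,"dy":-0.0055,"dz":0,"rx":0,"ry":0,"rz":0,"hand":0},{"dx":0.0065,"dy":-0.0045,"dz":0,"rx":0,"ry":0,"rz":0,"hand":0},{"dx":0.007,"dy":-0.0035,"dz":0,"rx":0,"ry":0,"rz":0,"hand":0},{"dx":0.0075,"dy":-0.002,"dz":0,"rx":0,"ry":0,"rz":0,"hand":0},{"dx":0.008,"dy":-0.0005,"dz":0,"rx":0,"ry":0,"rz":0,"hand":0},{"dx":0.008,"dy":0.0005,"dz":0,"rx":0,"ry":0,"rz":0,"hand":0},{"dx":0.0075,"dy":0.002,"dz":0,"rx":0,"ry":0,"rz":0,"hand":0},{"dx":0,"dy":0,"dz":0,"rx":0,"ry":0,"rz":0,"hand":0}]'; python3 -c "
from h import *
go()"
```

```text
clock: 16.17
position: [0.5754, 0.0426, 0.0898]
ee_rot: [0.0, 1.0, -0.0, 0.001]
contact_force: [1.7, -0.6, -1.3]
width: -0.0
gripper_force: 0.0
tcp [0.5754 0.0426 0.0898] F [ 1.7 -0.6 -1.3]
scene area 52 px [284.3 243.2] ang 245.3 z 0.129 cost 0.0
side area 62 px [307.2 285.1] ang 219.5 z 0.1056 cost 0.0
tcp [0.5722 0.0429 0.0899] [([307.2, 285.1], 62), ([284.3, 243.2], 52)]
red [ 0.4943 -0.0522  0.1061] r 0.083 ang -140.1
```

Run:
```python
from h import *
W=cam('wrist');S=cam('side');C=cam('scene')
w=cv2.resize(W['frame'],(400,300));c=cv2.resize(C['frame'][190:310,230:390],(400,300));s=cv2.resize(S['frame'][210:330,230:390],(400,300))
o=np.vstack([np.hstack([w,c]),np.hstack([s,s*0])]);cv2.imwrite('pics/m2.png',o[:,:,::-1])
```

```text
(no output)
```

View pics/m2.png

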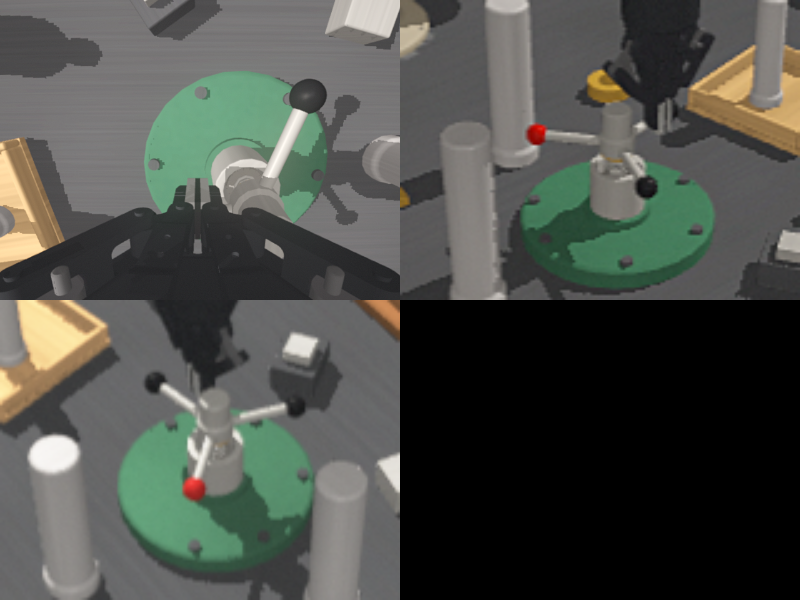

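The pin is now past the arm it was pushing: the arm is at about 100°, the pin at about 68°. So it slipped over. I check where the fingertips really end compared with the reported TCP.

Run:
```python
from h import *
for n in('scene','side'):
    im=cam(n);s=manip.get_state();p=np.array(s['position'])
    for dz in(0,.01,.02):
        u=proj(im,p+[0,0,dz]);o=(230,190) if n=='scene' else(230,210)
        print(n,dz,((u-o)*2.5).round(0))
    a=np.radians(100)
    for r in(.03,.082):print('arm',r,((proj(im,[.558+r*np.cos(a),.001+r*np.sin(a),.1055])-o)*2.5).round())
    u,v=proj(im,p).astype(int);c=cv2.resize(im['frame'][v-50:v+25,u-50:u+50],(400,300),interpolation=2)
    o2=c if n=='scene' else np.hstack([o2,c])
cv2.imwrite('pics/m3.png',o2[:,:,::-1])
print(s['position'],s['contact_force'],s['moment'])
```

```text
scene 0 [258. 145.]
scene 0.01 [258. 137.]
scene 0.02 [259. 129.]
arm 0.03 [237. 129.]
arm 0.082 [269. 108.]
side 0 [201. 102.]
side 0.01 [201.  95.]
side 0.02 [201.  88.]
arm 0.03 [192. 108.]
arm 0.082 [155.  81.]
[0.57231449 0.04299642 0.09023828] [ 0.28268183 -0.01120199  0.61375209] [ 0.01860116  0.02157121 -0.02885556]
```

View pics/m3.png

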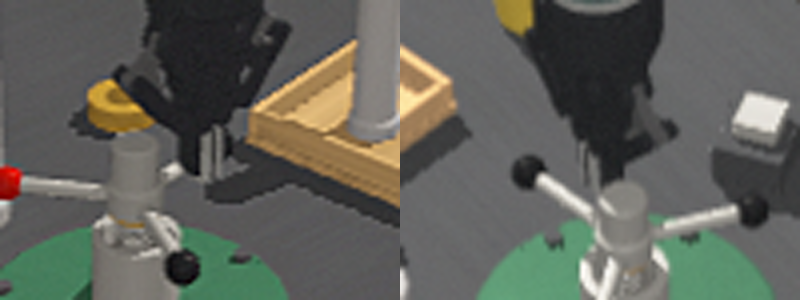

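The closed fingertips end roughly 13 mm above the reported TCP, so the pin barely overlapped the arm and slipped over it. About 240° of the forward turn is done and the screw is threaded. I'll finish by gripping the hub and turning with the wrist: lift, centre, wind the wrist back.

```bash
python3 -m pendant '[{"dx":0,"dy":0,"dz":-0.03,"rx":0,"ry":0,"rz":0,"hand":0},{"dx":0,"dy":0,"dz":-0.035,"rx":0,"ry":0,"rz":0,"hand":0},{"dx":0,"dy":0,"dz":-0.025,"rx":0,"ry":0,"rz":0,"hand":0},{"dx":-0.008,"dy":0.02,"dz":0,"rx":0,"ry":0,"rz":0,"hand":0.06},{"dx":-0.007,"dy":0.0215,"dz":0,"rx":0,"ry":0,"rz":0,"hand":0.06},{"dx":0,"dy":0,"dz":0,"rx":0,"ry":0,"rz":0,"hand":0.06}]'
python3 -m pendant '[{"dx":0,"dy":0,"dz":0,"rx":0,"ry":0,"rz":-7.15,"hand":0.06},{"dx":0,"dy":0,"dz":0,"rx":0,"ry":0,"rz":-7.15,"hand":0.06},{"dx":0,"dy":0,"dz":0,"rx":0,"ry":0,"rz":-7.15,"hand":0.06},{"dx":0,"dy":0,"dz":0,"rx":0,"ry":0,"rz":-7.15,"hand":0.06},{"dx":0,"dy":0,"dz":0,"rx":0,"ry":0,"rz":-7.15,"hand":0.06},{"dx":0,"dy":0,"dz":0,"rx":0,"ry":0,"rz":-7.15,"hand":0.06},{"dx":0,"dy":0,"dz":0,"rx":0,"ry":0,"rz":-7.15,"hand":0.06},{"dx":0,"dy":0,"dz":0,"rx":0,"ry":0,"rz":-7.15,"hand":0.06},{"dx":0,"dy":0,"dz":0,"rx":0,"ry":0,"rz":-7.15,"hand":0.06},{"dx":0,"dy":0,"dz":0,"rx":0,"ry":0,"rz":-7.15,"hand":0.06},{"dx":0,"dy":0,"dz":0,"rx":0,"ry":0,"rz":-7.15,"hand":0.06},{"dx":0,"dy":0,"dz":0,"rx":0,"ry":0,"rz":-7.15,"hand":0.06}]'
python3 -m pendant '[{"dx":0,"dy":0,"dz":0,"rx":0,"ry":0,"rz":-7.15,"hand":0.06},{"dx":0,"dy":0,"dz":0,"rx":0,"ry":0,"rz":-7.15,"hand":0.06},{"dx":0,"dy":0,"dz":0,"rx":0,"ry":0,"rz":-7.15,"hand":0.06},{"dx":0,"dy":0,"dz":0,"rx":0,"ry":0,"rz":-7.15,"hand":0.06},{"dx":0,"dy":0,"dz":0,"rx":0,"ry":0,"rz":-7.15,"hand":0.06},{"dx":0,"dy":0,"dz":0,"rx":0,"ry":0,"rz":-7.15,"hand":0.06},{"dx":0,"dy":0,"dz":0,"rx":0,"ry":0,"rz":0,"hand":0.06},{"dx":0,"dy":0,"dz":0,"rx":0,"ry":0,"rz":0,"hand":0.06}]'
python3 - <<'E'
from h import *
go();s=manip.get_state();Rm=rot(s['ee_rot']);print(s['qpos'],Rm.round(3).tolist())
print('tool err to axis',Rm.T@(np.array([.557,.0013,.113])-s['position']))
E
```

```text
clock: 17.12
position: [0.5565, -0.0014, 0.181]
ee_rot: [0.001, 1.0, -0.001, 0.0]
contact_force: [0.1, -0.6, 0.4]
width: 0.0359
gripper_force: 0.0
clock: 18.12
position: [0.5574, 0.002, 0.18]
ee_rot: [-0.0, 0.73, 0.683, 0.0]
contact_force: [-0.6, 0.5, 0.1]
width: 0.0599
gripper_force: 0.0
clock: 18.78
position: [0.5574, 0.0018, 0.18]
ee_rot: [-0.0, 0.434, 0.901, 0.0]
contact_force: [0.7, 0.0, -0.2]
width: 0.0598
gripper_force: 0.0
tcp [0.5574 0.0018 0.18  ] F [ 0.7  0.  -0.2]
scene area 52 px [284.3 243.2] ang 245.3 z 0.129 cost 0.0
side area 62 px [307.2 285.1] ang 219.5 z 0.1056 cost 0.0
tcp [0.5575 0.0016 0.1801] [([307.2, 285.1], 62), ([284.3, 243.2], 52)]
red [ 0.4943 -0.0522  0.1061] r 0.083 ang -140.1
[-1.21994406e-01  2.68871777e-01  1.59394560e+00  8.44596129e-05
  1.27871641e+00 -7.96016751e-01] [[-0.624, 0.781, 0.0], [0.781, 0.624, 0.0], [0.0, 0.0, -1.0]]
tool err to axis [ 9.15953008e-05 -5.98720955e-04  6.71029190e-02]
```

```bash
python3 -m pendant '[{"dx":0,"dy":0,"dz":0.025,"rx":0,"ry":0,"rz":0,"hand":0.06},{"dx":0,"dy":0,"dz":0.025,"rx":0,"ry":0,"rz":0,"hand":0.06},{"dx":0,"dy":0,"dz":0.015,"rx":0,"ry":0,"rz":0,"hand":0.06},{"dx":0,"dy":0,"dz":0.001,"rx":0,"ry":0,"rz":0,"hand":0.06},{"dx":0,"dy":0,"dz":0,"rx":0,"ry":0,"rz":0,"hand":0.06},{"dx":0,"dy":0,"dz":0,"rx":0,"ry":0,"rz":0,"hand":0.015},{"dx":0,"dy":0,"dz":0,"rx":0,"ry":0,"rz":0,"hand":0.015},{"dx":0,"dy":0,"dz":0,"rx":0,"ry":0,"rz":0,"hand":0.015},{"dx":0,"dy":0,"dz":0,"rx":0,"ry":0,"rz":0,"hand":0.015},{"dx":0,"dy":0,"dz":0,"rx":0,"ry":0,"rz":0,"hand":0.015},{"dx":0,"dy":0,"dz":0,"rx":0,"ry":0,"rz":0,"hand":0.015}]' 40; python3 -c "
from h import *
go()"
```

```text
clock: 19.9
position: [0.5582, 0.0011, 0.1157]
ee_rot: [0.001, 0.433, 0.901, 0.0]
contact_force: [-1.7, -1.6, 6.2]
width: 0.0279
gripper_force: 39.2
tcp [0.5582 0.0011 0.1157] F [-1.7 -1.6  6.2]
scene area 51 px [284.2 243.3] ang 244.6 z 0.1283 cost 0.0
side area 63 px [307.2 285. ] ang 219.5 z 0.1059 cost 0.0
tcp [0.5582 0.0011 0.1157] [([307.2, 285.0], 63), ([284.2, 243.3], 51)]
red [ 0.4943 -0.0523  0.1062] r 0.083 ang -140.1
```

```bash
python3 -m pendant '[{"dx":0,"dy":0,"dz":0.0002,"rx":0,"ry":0,"rz":5,"hand":0.015},{"dx":0,"dy":0,"dz":0.0001,"rx":0,"ry":0,"rz":5,"hand":0.015},{"dx":0,"dy":0,"dz":0.0001,"rx":0,"ry":0,"rz":5,"hand":0.015},{"dx":0,"dy":0,"dz":0.0001,"rx":0,"ry":0,"rz":5,"hand":0.015},{"dx":0,"dy":0,"dz":0.0001,"rx":0,"ry":0,"rz":5,"hand":0.015},{"dx":0,"dy":0,"dz":0.0001,"rx":0,"ry":0,"rz":5,"hand":0.015},{"dx":0,"dy":0,"dz":0,"rx":0,"ry":0,"rz":0,"hand":0.015}]'; python3 -c "
from h import *
go()"
```

```text
clock: 20.68
position: [0.558, 0.0009, 0.115]
ee_rot: [0.001, 0.653, 0.758, 0.0]
contact_force: [-2.1, -2.0, 6.3]
width: 0.0278
gripper_force: 39.2
tcp [0.558  0.0009 0.115 ] F [-2.1 -2.   6.3]
scene area 44 px [291.9 235.2] ang 192.1 z 0.107 cost 0.0
side area 58 px [291.4 278.6] ang 189.1 z 0.1042 cost 0.0
tcp [0.558  0.0009 0.1151] [([291.4, 278.6], 58), ([291.8, 235.2], 43)]
red [ 0.4759 -0.0142  0.106 ] r 0.0835 ang -169.5
```

Turning works: 30° commanded gave 29.5° of ball motion with steady forces. I continue with the remaining ~98°.

```bash
python3 -m pendant '[{"dx":0,"dy":0,"dz":0.0002,"rx":0,"ry":0,"rz":6,"hand":0.015},{"dx":0,"dy":0,"dz":0.0001,"rx":0,"ry":0,"rz":6,"hand":0.015},{"dx":0,"dy":0,"dz":0.0001,"rx":0,"ry":0,"rz":6,"hand":0.015},{"dx":0,"dy":0,"dz":0.0002,"rx":0,"ry":0,"rz":6,"hand":0.015},{"dx":0,"dy":0,"dz":0.0001,"rx":0,"ry":0,"rz":6,"hand":0.015},{"dx":0,"dy":0,"dz":0.0001,"rx":0,"ry":0,"rz":6,"hand":0.015},{"dx":0,"dy":0,"dz":0.0002,"rx":0,"ry":0,"rz":6,"hand":0.015},{"dx":0,"dy":0,"dz":0.0001,"rx":0,"ry":0,"rz":6,"hand":0.015},{"dx":0,"dy":0,"dz":0.0001,"rx":0,"ry":0,"rz":6,"hand":0.015},{"dx":0,"dy":0,"dz":0.0002,"rx":0,"ry":0,"rz":6,"hand":0.015}]'
python3 -m pendant '[{"dx":0,"dy":0,"dz":0.0002,"rx":0,"ry":0,"rz":6,"hand":0.015},{"dx":0,"dy":0,"dz":0.0001,"rx":0,"ry":0,"rz":6,"hand":0.015},{"dx":0,"dy":0,"dz":0.0001,"rx":0,"ry":0,"rz":6,"hand":0.015},{"dx":0,"dy":0,"dz":0.0002,"rx":0,"ry":0,"rz":6,"hand":0.015},{"dx":0,"dy":0,"dz":0.0001,"rx":0,"ry":0,"rz":6,"hand":0.015},{"dx":0,"dy":0,"dz":0.0001,"rx":0,"ry":0,"rz":6,"hand":0.015},{"dx":0,"dy":0,"dz":0,"rx":0,"ry":0,"rz":0,"hand":0.015},{"dx":0,"dy":0,"dz":0,"rx":0,"ry":0,"rz":0,"hand":0.015}]'
python3 - <<'E'
from h import *
go()
S=cam('side');C=cam('scene')
o=np.hstack([cv2.resize(S['frame'][130:400,170:470],(400,360)),cv2.resize(C['frame'][170:350,230:430],(400,360))]);cv2.imwrite('pics/m4.png',o[:,:,::-1])
E
```

```text
clock: 21.72
position: [0.5575, 0.0009, 0.1137]
ee_rot: [0.001, 0.944, 0.329, 0.0]
contact_force: [-3.5, -1.5, 8.4]
width: 0.0275
gripper_force: 39.5
clock: 22.38
position: [0.5578, 0.0012, 0.1128]
ee_rot: [0.0, 1.0, 0.023, 0.001]
contact_force: [-2.3, -1.8, 6.6]
width: 0.0272
gripper_force: 39.2
tcp [0.5578 0.0012 0.1128] F [-2.3 -1.8  6.6]
scene area 49 px [340.3 235.3] ang 93.2 z 0.1032 cost 0.0
side area 46 px [294.  241.1] ang 95.1 z 0.1055 cost 0.0
tcp [0.5578 0.0012 0.1129] [([294.0, 241.1], 46), ([340.3, 235.3], 49)]
red [0.5521 0.0846 0.1023] r 0.0838 ang 94.0
```

View pics/m4.png

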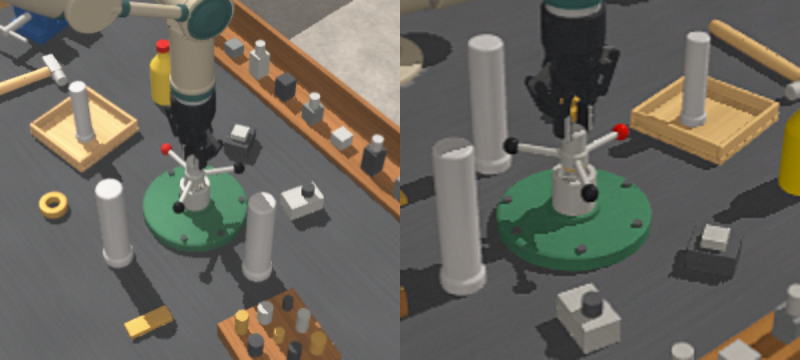

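The post stands in the tray, bystanders look undisturbed, and the gripper is on the hub. The handle is about 364° forward of the dropped position and the ball is 8.8 mm lower. I add a few degrees of margin, settle and hand in.

```bash
python3 -m pendant '[{"dx":0,"dy":0,"dz":0.0001,"rx":0,"ry":0,"rz":4,"hand":0.015},{"dx":0,"dy":0,"dz":0,"rx":0,"ry":0,"rz":0,"hand":0.015},{"dx":0,"dy":0,"dz":0,"rx":0,"ry":0,"rz":0,"hand":0.015},{"dx":0,"dy":0,"dz":0,"rx":0,"ry":0,"rz":0,"hand":0.015},{"dx":0,"dy":0,"dz":0,"rx":0,"ry":0,"rz":0,"hand":0.015},{"dx":0,"dy":0,"dz":0,"rx":0,"ry":0,"rz":0,"hand":0.015}]'; python3 -c "
from h import *
go();print(manip.sign_off())"
```

```text
clock: 23.18
position: [0.5576, 0.0012, 0.1128]
ee_rot: [0.0, 1.0, -0.011, 0.001]
contact_force: [-2.3, -0.4, 6.4]
width: 0.0272
gripper_force: 39.3
tcp [0.5576 0.0012 0.1128] F [-2.3 -0.4  6.4]
scene area 49 px [341.7 236.3] ang 89.4 z 0.1028 cost 0.0
side area 45 px [295.8 239.9] ang 91.0 z 0.1056 cost 0.0
tcp [0.5576 0.0012 0.1128] [([295.8, 240.0], 46), ([341.7, 236.3], 49)]
red [0.5578 0.0846 0.1022] r 0.0836 ang 90.2
the job is handed in; nothing more can be done
None
```

I handed the job in at about 23 s: the post stands in the tray, the screw dropped and was turned about 368° forward, and the gripper is closed on the hub; partway through the forward turn the closed fingers slipped over the arm they were pushing (force then not recorded), so I finished the turn gripping the hub.

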